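Slide the gel stage to its pointer stop

ROBOT

A 6-joint arm with a two-finger parallel gripper is mounted at the origin on a cart in front of the work surface, level with it; the furniture and walls round the work are solid. World frame = base frame: x ahead of the robot, y to its left, z up, the work surface at z = 0. Lengths are in m, angles in rad, forces in N, time in s.
With the tool pointing down it reaches from about 0.35 to 0.925 m from the base axis. Payload 6.4 kg.
Tool frame: the origin (TCP) lies on the centre line of the jaws, within the pads' length; the fingertips stand 8 mm ahead of it and the grasp point (between the pads) lies 11 mm behind it (ctrl.tip_reach is the distance from the TCP to the fingertips, in m); z points along the fingers, y is the line along which they close (so a half turn about z gives the same grasp; the last joint's range is limited). The gripper opens to 85 mm and grips with 20 to 120 N. Pads are 22 mm wide; open, the fingers measure 114 mm over their backs; the gripper's body (76 mm by 85 mm) begins 54 mm behind the grasp point. The pads swing forward as they close: fully open they stand 13 mm farther back than shut.
Start: joints at [-1.403, 0.245, 1.558, -0, 1.339, -0.174], TCP at [0.218, -0.612, 0.239] pointing down, gripper open.
Joint ranges: [-3.13, 3.13], [-1.02, 2.26], [0.13, 2.54], [-0.95, 4.09], [0.21, 2.88], [-2.74, 2.74]. Speed limits (rad/s): [2.57, 2.57, 3.14, 3.14, 3.14, 3.14].

INTERFACE

Orientations are given as a unit quaternion [x, y, z, w].
In Python, from rig import ctrl, grip, camera, camera_model, ticket gives the robot as it stands. The module is installed in compiled form; this text tells all that it offers. Calls block until the motion is done:
- ctrl.move_to(position, orientation): joint-space move of the TCP to a pose.
- ctrl.move_l(position, rot=None, v=0.15): straight line of the TCP; rot=None keeps the orientation; v is the mean speed in m/s.
- ctrl.set_joints(angles): joint-space move.
- grip(opening): finger opening in m; the grip force is fixed at half the most; returns when the fingers have stopped.
- ctrl.hold(seconds).
- ctrl.ik(position, orientation): joint angles nearest the present ones, or None.
- camera(name): name is "scene" or "top"; returns the picture (480x640x3 uint8, red, green, blue); there is no depth.
- camera_model(name): a dict with "fx", "fy", "cx", "cy" (pixels), "xyz" and "attitude" of the camera in the world. Camera axes: x right, y down, z forward; pixel columns grow to the right and rows downward; lengths in m; the calibration is good to about 2 mm. A picture is of the moment at which its call begins. camera_model takes no time and is no camera call.
A pose or a line that the arm cannot do raises ctrl.MotionError and nothing moves.
- ticket.hand_in(): hands the job in; it is judged then, once.
Readings, each from a call of its own:
- ctrl.get_time(): time.
- ctrl.get_q(): joint angles.
- ctrl.get_dq(): joint speeds.
- ctrl.get_tau(): joint torques, N m.
- ctrl.get_tool_pos(): TCP position.
- ctrl.get_ee_rot(): TCP orientation.
- ctrl.get_wrist_force(): force on the tool from outside, world axes, zero at the start.
- ctrl.get_torque(): the same for the moment, N m.
- ctrl.get_finger_gap(): finger opening in m.
- ctrl.get_gripper_force(): force on a finger pad.
Only numpy, scipy, OpenCV 4.12 (cv2) and the standard library are available. Lean on these libraries where they do the work, as an engineer would, in place of code of your own. Each camera call takes 0.05 s, during which the arm holds its last target. There are 200 camera calls.

TASK

Bring the gel stage to its reading position: with the fingertips press down the sprung pad in the middle of the carriage to free its brake and, keeping the pad pressed, push the carriage along the rail until it rests against the stop clip that has the flat pointer (not the one with the round knob). Then let the pad come up so that the brake holds the carriage there, and move clear. Nothing needs gripping or lifting; do not touch the gel tray, and leave the loose things round about where they stand.

Things in the scene. Friction and masses are not known exactly. Their poses are not given: they have to be found in the camera images.
- rail: Straight aluminium rail lying on the worktop, fixed, 384 mm long over its end caps (384x68 mm, 38 mm high), base 64 mm wide, top of the rail head 34 mm above the worktop. Origin: middle of its underside. Its y axis runs along the rail (the sliding direction), x points to the far side where the gel tray is, z up. It is placed and turned differently each time (up to 0.3 rad).
- carriage (a joint): Position of the black carriage along the rail's +y, m, 0 at the middle of the rail. With the pad up the brake holds it against a push of about 8 N; with the pad down it slides with 1 to 2 N, and stays where it is left.
- pad (a joint): How far the finger pad is pressed down, m: about 0 when up (brake holding), 0.005 when fully down; the brake is free from about 0.001. It springs up by itself. It needs about 12 N to begin to move and 15 N to be fully down; with less than 12 N on it the brake still drags.
- pad_top (a point): Centre of the top face of the grey ribbed finger pad, 48 mm across the rail by 56 mm along it, 50 mm above the worktop when up. It moves with the carriage and the pad, between two cheeks that rise 12 mm above it (when up); their inner faces are 30 mm from this point along the rail.
- carriage_mid (a point): Middle of the carriage, on its centre line at the height of its cheek tops (62 mm); moves with it. The carriage is 84 mm long along the rail, 70 mm wide. At each end stands a black cheek 12 mm thick and 70 mm wide, top 62 mm above the worktop (studs 1.5 mm higher); between them is a 60 mm long well with the finger pad.
- pointer_stop_top (a point): Centre of the top of the stop clip to go to: a steel saddle fixed across the rail, 62 mm wide, 20 mm thick along the rail, top 58 mm above the worktop, with a flat pointed plate (14 mm wide) standing out 39 mm from its near side. Either end of the travel. The carriage rests against it when this point and carriage_mid are 52 mm apart along the rail.
- knob_stop_top (a point): Centre of the top of the other stop clip, on the other side of the carriage: an equal steel saddle with a round black knob (24 mm across, up to 74 mm above the worktop) on top and no pointer.
- tube_mid (a point): Bystander: standing 50 ml tube with a green cap, 33 mm across, 111 mm high; point half-way up. Leave it alone.
- bottle_mid (a point): Bystander: small screw-cap bottle, 32 mm across, 62 mm high; point half-way up. Leave it alone.
- timer_mid (a point): Bystander: bench timer lying flat, 67x63x19 mm; point at its middle. Leave it alone.
- gel_tray_1: The clear gel tray, 62x66x22 mm, fixed on an aluminium platform on the carriage's far side (platform from 35 to 127 mm from the rail's centre line); origin at the centre of its underside, 41 mm above the worktop, 82 mm from the rail's centre line. Moves with the carriage. Not to be touched.

How it is judged:
By the outcome, as a careful person would: the job done as asked, in the order asked, and still so for the second after the job is handed in, with the robot touching nothing.
It also fails if it takes over 35 s, if anything falls off the work surface, if the arm or the gripper's body presses on something with over 40 N, if the wrist force passes 120 N, or if a joint passes its speed limit or range.

## Working session

There is one attempt and no reset: what is moved stays moved. The work goes in short steps, each a Python script; the robot and the scene stay as the last script left them, time stands still between calls to the robot, and variables do not carry over. Pictures are saved under pics/ and viewed, at most 10 in all, crops included, and the job is handed in when it is done.

```bash
mkdir -p pics; python3 - <<'E'
from rig import ctrl,camera,camera_model
import cv2
for n in("scene","top"):
    cv2.imwrite(f"pics/{n}0.png",camera(n)[:,:,::-1]); print(n,camera_model(n))
print(ctrl.get_tool_pos(),ctrl.get_ee_rot(),ctrl.get_time(),ctrl.tip_reach)
E
```

```text
scene {'fx': 478.6854858364074, 'fy': 478.6854858364074, 'cx': 318.1814682045392, 'cy': 240.51674074908223, 'xyz': array([0.1447369 , 0.62844458, 0.6652478 ]), 'attitude': array([-0.24364651,  0.86078132, -0.42615405,  0.13447909])}
top {'fx': 501.3476386039379, 'fy': 501.3476386039379, 'cx': 323.3547190580067, 'cy': 237.6678089996149, 'xyz': array([ 0.32263612, -0.00748972,  1.30956253]), 'attitude': array([ 0.70766989, -0.70046124,  0.07173366, -0.05840943])}
[ 0.21778353 -0.61190018  0.23828734] [ 9.85435810e-01  1.70045547e-01 -5.05788508e-06 -8.81151508e-04] 0.1 0.008
```

View pics/top0.png

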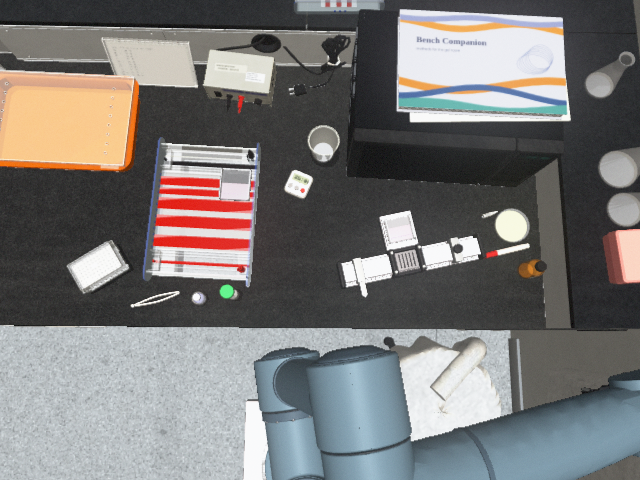

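View pics/scene0.png

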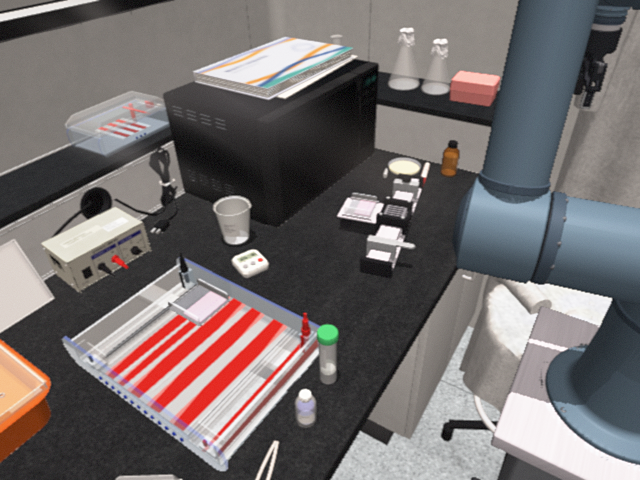

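The top view shows the rail from about (342,275) to (480,250), with the carriage pad at about (405,260). The pointer stop is at about (362,272), on the left, and the knob stop is at about (458,248). I'll zoom in to get accurate positions.

```bash
cat > h.py <<'E'
import numpy as np
from scipy.spatial.transform import Rotation as R
from rig import camera_model
def ray(n,px,z):
    m=camera_model(n); d=R.from_quat(m["attitude"]).apply([(px[0]-m["cx"])/m["fx"],(px[1]-m["cy"])/m["fy"],1])
    o=np.array(m["xyz"]); return o+d*(z-o[2])/d[2]
E
python3 - <<'E'
import cv2
from h import *
im=cv2.imread("pics/top0.png")[200:310,330:490]
cv2.imwrite("pics/c.png",cv2.resize(im,None,fx=5,fy=5,interpolation=cv2.INTER_CUBIC))
for p,z in(((405,260),.05),((363,270),.058),((458,248),.07),((400,180),.0)): print(p,ray("top",p,z))
E
```

```text
(405, 260) [ 0.50234195 -0.23849179  0.05      ]
(363, 270) [ 0.47464902 -0.13054883  0.058     ]
(458, 248) [ 0.53149688 -0.36946006  0.07      ]
(400, 180) [ 0.7292604 -0.238725   0.       ]
```

View pics/c.png

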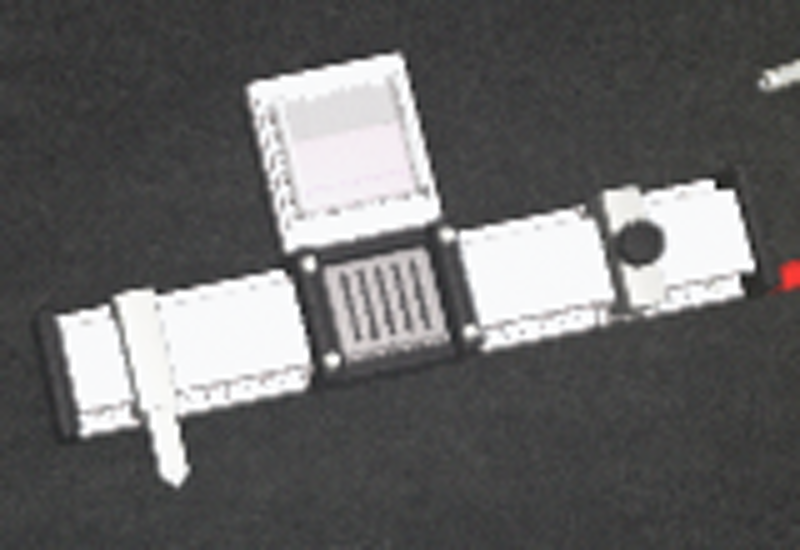

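The crop puts the studs at (309,264), (447,235), (332,359) and (471,331). The saddle tops are centred at about (147,351) for the pointer stop and (634,249) for the knob stop. That is enough to approach with the fingers shut.

```bash
cat >> h.py <<'E'
def crop(u,v): return ((u+.5)/5-.5+330,(v+.5)/5-.5+200)
S=[ray("top",crop(*p),.0635) for p in((309,264),(332,359),(447,235),(471,331))]
mid=np.mean(S,0); P=ray("top",crop(147,351),.058); K=ray("top",crop(634,249),.058)
ey=(P-K)[:2]; ey/=np.linalg.norm(ey); ex=np.array([ey[1],-ey[0]])
travel=(P-mid)[:2]@ey-.052
rot=R.from_matrix(np.column_stack([[*ex,0],[-ey[0],-ey[1],0],[0,0,-1]])).as_quat()
E
python3 - <<'E'
from h import *
from rig import ctrl,grip,camera
import cv2
print("mid",mid,"P",P,"K",K,"ey",ey,"travel",travel,"lat",(P-mid)[:2]@ex,(K-mid)[:2]@ex, "stud dir",np.array(S[0]+S[1]-S[2]-S[3])/2)
grip(0)
ctrl.move_to([mid[0],mid[1],.2],rot)
ctrl.move_l([mid[0],mid[1],.085],v=.15)
ctrl.hold(.2)
print(ctrl.get_time(),ctrl.get_tool_pos(),ctrl.get_wrist_force())
a=camera("top")[200:310,330:490];b=camera("scene")[150:290,330:470]
a=cv2.resize(a,(640,440));b=cv2.resize(b,(440,440))
cv2.imwrite("pics/d.png",cv2.resize(np.hstack([a,b])[:,:,::-1],(800,326)))
E
```

```text
mid [ 0.50299663 -0.24254622  0.0635    ] P [ 0.47504567 -0.12048103  0.058     ] K [ 0.52986249 -0.36872602  0.058     ] ey [-0.21562305  0.97647668] travel 0.07322067412894753 lat -0.0009733854101491849 -0.0009733854101491792 stud dir [-0.0152723   0.07029373  0.        ]
3.6917 [ 0.50360492 -0.24301466  0.08613175] [ 0.08900831 -0.03713899  0.13221576]
```

View pics/d.png

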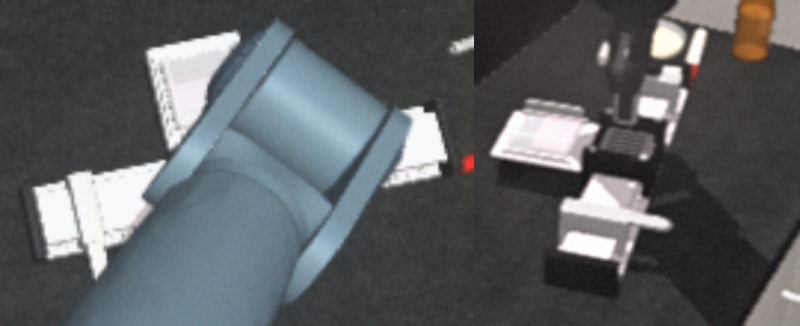

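The scene view shows the shut fingertips directly above the pad, between the cheeks and clear of the tray. Next I'll press with force feedback.

```bash
python3 - <<'E'
from h import *
from rig import ctrl
p=np.array([mid[0],mid[1],.062]); ctrl.move_l(p,v=.08)
for i in range(26):
    f=ctrl.get_wrist_force(); print(round(p[2],4),ctrl.get_tool_pos()[2].round(4),f.round(1))
    if f[2]>19: break
    p[2]-=.001; ctrl.move_l(p,v=.02); ctrl.hold(.05)
np.save("p.npy",p); print(ctrl.get_time())
E
```

```text
0.062 0.0609 [ 0.3 -0.  -1. ]
0.061 0.0613 [-0.2 -0.1  0.3]
0.06 0.06 [ 0.6  0.7 -0.7]
0.059 0.0589 [ 0.3  0.5 -0. ]
0.058 0.0581 [-0.1 -0.4 -0.1]
0.057 0.058 [-3.3  0.1  6.8]
0.056 0.058 [-5.5 -0.1 12.7]
0.055 0.0571 [-4.7 -0.2 13. ]
0.054 0.0563 [-5.4  0.9 14. ]
0.053 0.0553 [-5.7  0.8 13.6]
0.052 0.0544 [-6.  -1.  14.2]
0.051 0.0535 [-6.  -1.1 13.9]
0.05 0.0529 [-6.8 -1.3 16.8]
0.049 0.0529 [-9.7 -0.9 21.7]
8.125
```

```bash
python3 - <<'E'
from h import *
from rig import ctrl
p=np.load("p.npy"); e=np.array([*ey,0]); s=0;p0=p.copy(); t0=ctrl.get_tool_pos()
def rep():
    f=ctrl.get_wrist_force(); t=ctrl.get_tool_pos()
    print(round(s,4),((t-t0)@e).round(4),t[2].round(4),"F along",(f@e).round(1),"z",f[2].round(1)); return f
for s in (.02,.04,.06):
    ctrl.move_l(p0+s*e,v=.06); f=rep()
    if f[2]<15 or f@e<-7: break
while s<.086 and f@e>-6 and f[2]>14.5:
    s+=.002; ctrl.move_l(p0+s*e,v=.03); ctrl.hold(.05); f=rep()
np.save("p.npy",p0+s*e); print(ctrl.get_time())
import cv2; from rig import camera
a=camera("scene")[150:290,330:470]
cv2.imwrite("pics/e.png",cv2.resize(a,(560,560),interpolation=cv2.INTER_CUBIC)[:,:,::-1])
E
```

```text
0.02 0.0204 0.0529 F along 0.7 z 21.9
0.04 0.0404 0.0529 F along 1.3 z 24.6
0.06 0.0605 0.0528 F along 0.9 z 26.1
0.062 0.0621 0.0529 F along 1.0 z 24.4
0.064 0.064 0.0528 F along -0.3 z 24.7
0.066 0.066 0.0529 F along -0.1 z 24.6
0.068 0.068 0.0528 F along 0.2 z 24.2
0.07 0.07 0.0528 F along -0.8 z 25.7
0.072 0.072 0.0528 F along 0.0 z 25.5
0.074 0.074 0.0529 F along 0.2 z 24.8
0.076 0.0758 0.0528 F along -1.8 z 24.0
0.078 0.0766 0.0529 F along -6.1 z 19.0
12.275
```

View pics/e.png

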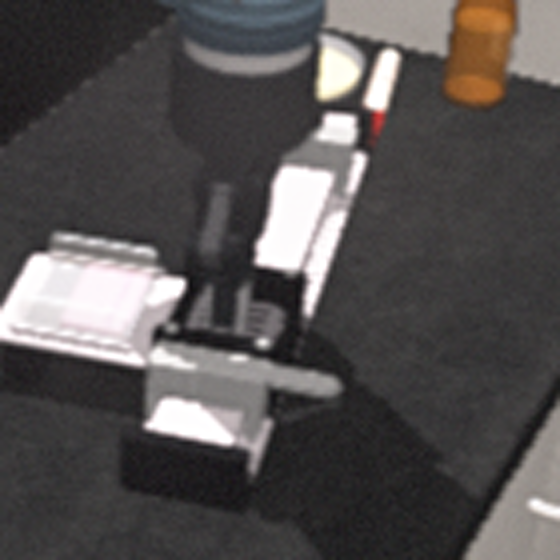

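The carriage is against the pointer stop: the force along the rail stepped up and the tool stalled at 76.6 mm. I'll let the pad up slowly and move clear.

```bash
python3 - <<'E'
from h import *
from rig import ctrl,camera
import cv2
p=np.load("p.npy")
p[2]=.064; ctrl.move_l(p,v=.02); print(ctrl.get_wrist_force().round(1))
p[2]=.2; ctrl.move_l(p,v=.15)
q=[.35,-.5,.24]; ctrl.move_to(q,rot); ctrl.hold(.3); print(ctrl.get_time())
a=camera("top")[200:310,330:490]
cv2.imwrite("pics/f.png",cv2.resize(a,None,fx=5,fy=5,interpolation=cv2.INTER_CUBIC)[:,:,::-1])
E
```

```text
[ 0.2 -0.2  1.3]
15.9417
```

View pics/f.png

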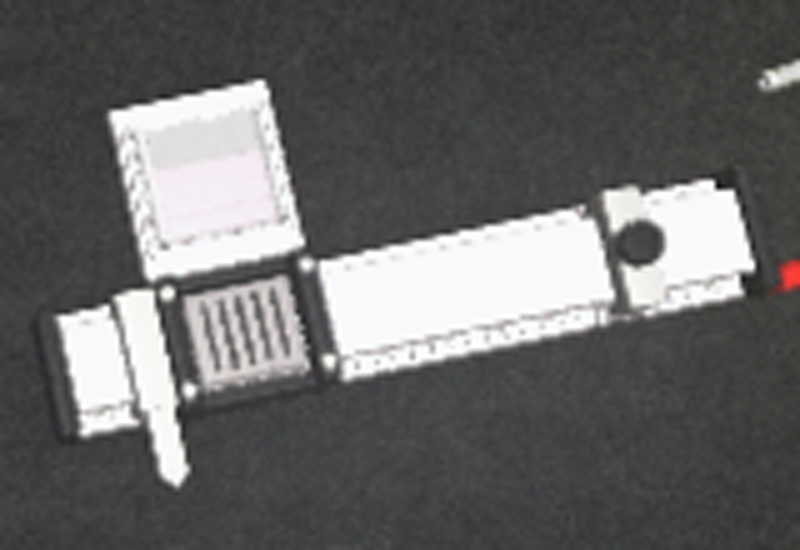

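The studs are now at (168,293) and (330,359), a move of about 73.5 mm against the 73.2 mm measured. The carriage touches the pointer clip and the pad is up.

```bash
python3 -c "
from rig import ticket
print(ticket.hand_in())"
```

```text
the job is handed in; nothing more can be done
None
```

The carriage rests against the pointer stop with the pad up and the arm clear; the job was handed in at about 16 s on the robot's clock, and no verdict came back.

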